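# Feel for the good hinge gap on a small laundry-room cabinet

### The arm

A 6-joint arm with a two-finger parallel gripper is mounted at the origin on the work surface. World frame = base frame: x ahead of the robot, y to its left, z up, the work surface at z = 0. Lengths are in m, angles in rad, forces in N, time in s.
With the tool pointing down it reaches from about 0.275 to 0.975 m from the base axis. Payload 8.4 kg.
Tool frame: the origin (TCP) lies midway between the tips of the shut fingers; the grasp point (between the pads) lies 19 mm behind it (arm.hold_point_z is the distance from the TCP to the grasp point, in m); z points along the fingers, y is the direction in which the jaws open and shut (so a half turn about z gives the same grasp; the last joint's range is limited). The gripper opens to 92 mm and grips with 3 to 60 N. Pads are 20 mm wide; open, the fingers measure 128 mm over their backs; the gripper's body (75 mm by 189 mm) begins 69 mm behind the grasp point.
Start: joints at [1.319, 0.353, 1.633, -0, 1.155, -0.002], TCP at [0.155, 0.606, 0.215] pointing down, gripper open.
Joint ranges: [-2.63, 2.63], [-0.92, 2.1], [0.06, 2.66], [-1.3, 4.44], [0, 2.69], [-3.02, 3.02]. Speed limits (rad/s): [2.22, 2.22, 2.79, 3.14, 3.14, 3.14].

### API

Orientations are given as a 3x3 rotation matrix whose columns are the frame's x, y, z axes.
In Python, from rig import arm gives the robot as it stands.
- The arm moves only by the tool arm_command, never from a script. Its argument "targets" is a list of rows, each a list of 3 entries, a list of its own where there are three numbers: the shift along the tool's x, y, z in cm, then the turn, a rotation vector about the tool's x, y, z in rad, then the closure, from 0 (fully open) to 1 (shut). In form: [[[x, y, z], [wx, wy, wz], hand], ...]. A call has 1 to 8 rows; each row shifts and turns the commanded pose from where the row before left it, along the tool's axes as they then stand; what a row does not reach is not made up. A row lasts 1/10 s, in which the tool goes at most 50 mm and 8.59 degrees, less where a joint would pass 70% of its speed; a pose out of reach is approached as far as the arm can. A call with a gripper value outside its range is refused whole. The fingers move at their own pace and stop on an object; "squeeze" is the grip in N (left out, the last holds). Time passes only in rows, so rows that do not move let the fingers close. It gives the time, the measured TCP pose, the force and the opening at its end, in the units of the state.
- arm.read_state(): the state, without advancing time (a new reading comes with each control period).
- arm.read_camera(name): name is "scene" or "top" or "wrist"; returns the picture (480x640x3 uint8, red, green, blue); there is no depth.
- arm.get_calibration(name): a dict with "K" (3x3 intrinsics, pixels), "D" ([k1, k2, p1, p2, k3] as OpenCV has them; the pictures are not rectified), "cam_to_world" (4x4, takes a point from camera to world coordinates). Camera axes: x right, y down, z forward; pixel columns grow to the right and rows downward; lengths in m; the calibration is good to about 2 mm. A picture is of the moment at which its call begins: read the wrist's pose just before it. get_calibration takes no time and is no camera call; for the wrist camera it gives the pose at the moment of the call.
- arm.finish_job(): hands the job in, once; it reports no verdict.
The state is a dict: "t": time; "joint_positions": joint angles; "qvel": joint speeds; "joint_efforts": joint torques, N m; "eef_pos": TCP position; "eef_rot": TCP orientation; "contact_force": force on the tool from outside, world axes, zero at the start; "moment": the same for the moment, N m; "gripper_width": opening from 0.0 (shut) to 1.0 (fully open).
Only numpy, scipy, OpenCV 4.12 (cv2) and the standard library are available. Lean on these libraries where they do the work, as an engineer would, in place of code of your own. Each camera call takes 0.05 s, during which the arm holds its last target.

### The job

The little two-door cabinet is lying on its back, doors up, to have its hinges checked: one door's hinge gap is wide enough for the thin feeler and the other is so tight that it would jam. Lift the orange-handled thin feeler out of its stand, keep hold of it while you slide its blade down into the hinge gap that it fits until its black collar rests on the cabinet, then let go and leave it standing there upright. Leave the blue-handled thick feeler in the stand.

Things in the scene. Friction and masses are not known exactly. Their poses are not given: they have to be found in the camera images.
- thin_feeler: Orange-handled feeler, 90 g, starts upright in a loose slot of a 58 mm high wooden stand, collar on its top. Origin: centre of the blade's tip, z up, x along blade width, y across its thickness. Upwards: steel blade 28 (x) by 5 (y) mm, 50 mm long, round tip; black collar 44 x 42 mm at z 50 to 58 mm; handle 36 (x) by 24 (y) mm at z 58 to 108 mm. Lifts straight out.
- thick_feeler: Blue-handled feeler, same shape and frame as the thin one but with a 16 mm thick blade, 150 g. It starts in the other slot of the stand, 100 mm from the thin one along x and turned the same way. Which slot holds which varies. Not needed; it stays there.
- good_gap (a point): Midpoint of the 12 mm hinge gap between one white door and the pale wood frame of the fixed cabinet, level with its flat top (110 mm high). x along the gap, y across, z up. Its edges are rounded (8 mm radius), so it is 28 mm wide at the top; hollow below, over 90 mm deep. Steel hinge barrels fill it beyond 75 mm either way along x. Which door has it varies.
- tight_gap (a point): The same point and frame on the other door's hinge gap, which is parallel to the good one and about 174 mm from it along y. Same rounded edges, but only 2.5 mm wide (18.5 mm at the top): the thin blade jams in it.
Things that resemble listed ones, but are neither listed nor needed, are in the scene too. What is shaped like the thin_feeler but green is not meant.

How it is judged:
By the outcome, as a careful person would: the job done as asked, in the order asked, and still so for the second after the job is handed in, with the robot touching nothing.
It also fails if it takes over 35 s, if anything falls off the work surface, if the arm or the gripper's body presses on something with over 40 N, if the wrist force passes 120 N, or if a joint passes its speed limit or range.

## Working session

There is one attempt and no reset: what is moved stays moved. The work goes in short steps, Python scripts to look and compute and a tool call to move; the robot and the scene stay as the last step left them, time stands still between calls to the robot, and variables do not carry over. Pictures are saved under pics/ and viewed, and the job is handed in when it is done.

Besides the shell and the picture viewer there is one more tool, called after "Call:" by a JSON object that holds its "fn" and its "kwargs", one argument or row to a line. arm_command: Moves the arm, as the interface text tells. Its arguments: {"type":"object","properties":{"targets":{"type":"array"},"squeeze":{"type":"number"}},"required":["targets"]}

```bash
mkdir -p pics; ls
python3 - <<'E'
from rig import arm
import cv2,numpy as np
np.set_printoptions(precision=4,suppress=True)
for n in ["scene","top","wrist"]:
    c=arm.get_calibration(n); im=arm.read_camera(n)
    cv2.imwrite(f"pics/{n}0.png",im[:,:,::-1])
    print(n,c["K"],c["D"],c["cam_to_world"])
s=arm.read_state();print(s, arm.hold_point_z)
E
```

```text
pics
scene [[547.1065   0.     322.8205]
 [  0.     547.1065 244.2433]
 [  0.       0.       1.    ]] [-0.0413  0.      0.      0.      0.    ] [[ 0.6506  0.5631 -0.5096  1.1348]
 [ 0.7594 -0.4753  0.4443 -0.6389]
 [ 0.008  -0.676  -0.7368  1.0278]
 [ 0.      0.      0.      1.    ]]
top [[577.1676   0.     311.3234]
 [  0.     577.1676 249.8075]
 [  0.       0.       1.    ]] [-0.0179  0.      0.      0.      0.    ] [[ 0.0217 -0.9872  0.1582  0.2736]
 [-0.9997 -0.0196  0.0144 -0.0989]
 [-0.0111 -0.1584 -0.9873  1.3206]
 [ 0.      0.      0.      1.    ]]
wrist [[402.9359   0.     320.4591]
 [  0.     402.9359 235.0858]
 [  0.       0.       1.    ]] [-0.0573  0.      0.      0.      0.    ] [[ 0.2463  0.9393  0.239   0.0869]
 [ 0.9692 -0.2382 -0.0627  0.6222]
 [-0.002   0.2471 -0.969   0.3847]
 [ 0.      0.      0.      1.    ]]
{'t': 0.15, 'joint_positions': array([ 1.3186,  0.3535,  1.6339, -0.    ,  1.1552, -0.0024]), 'qvel': array([ 0.0001, -0.0025, -0.0033, -0.001 , -0.0003,  0.0016]), 'joint_efforts': array([  0.0009, -59.4202, -33.4467,   0.0698,   0.0204,  -0.0001]), 'eef_pos': array([0.1544, 0.6053, 0.214 ]), 'eef_rot': array([[-0.969 ,  0.2472, -0.0002],
       [ 0.2472,  0.969 , -0.001 ],
       [-0.    , -0.001 , -1.    ]]), 'contact_force': array([ 0.7541,  0.4762, -0.005 ]), 'moment': array([ 0.0208, -0.0252,  0.0391]), 'gripper_width': 0.9967179575945417} 0.0187
```

View pics/scene0.png

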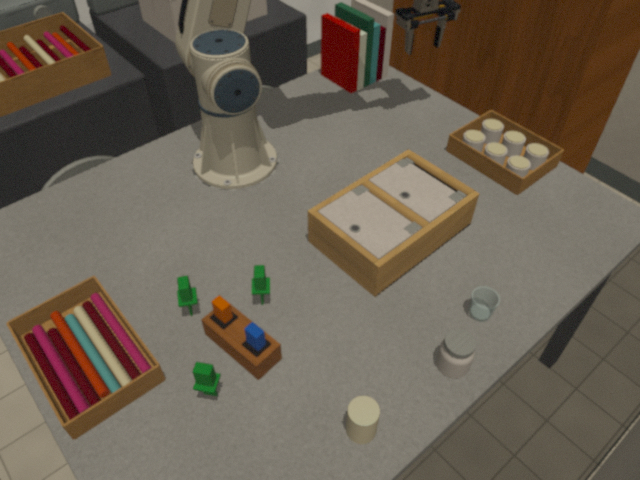

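View pics/top0.png

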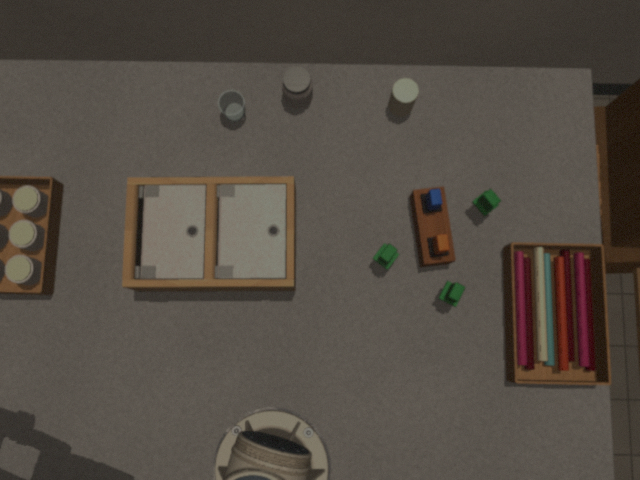

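View pics/wrist0.png

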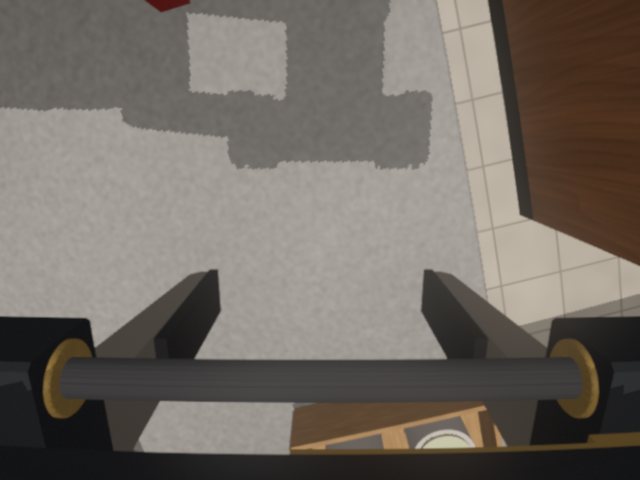

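Run:
```python
import cv2
t=cv2.imread('pics/top0.png');s=cv2.imread('pics/scene0.png')
cv2.imwrite('pics/c1.png',cv2.resize(t[165:300,110:310],None,fx=4,fy=4,interpolation=cv2.INTER_CUBIC))
cv2.imwrite('pics/c2.png',cv2.resize(t[170:310,360:510],None,fx=4,fy=4,interpolation=cv2.INTER_CUBIC))
cv2.imwrite('pics/c3.png',cv2.resize(s[145:295,300:485],None,fx=4,fy=4,interpolation=cv2.INTER_CUBIC))
```

```text
(no output)
```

View pics/c1.png

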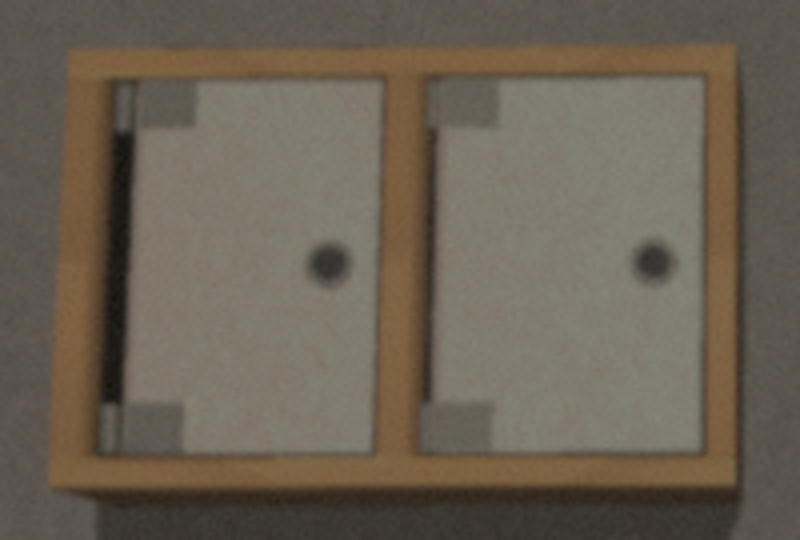

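View pics/c2.png

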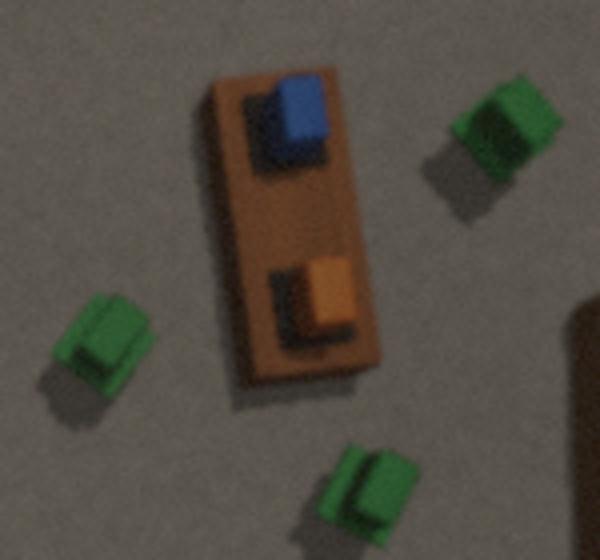

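View pics/c3.png

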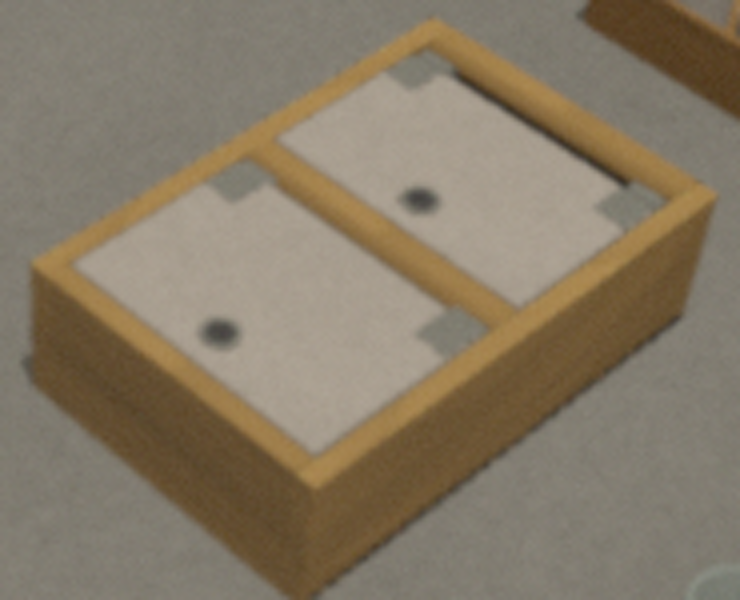

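```bash
cat > h.py <<'E'
import cv2,numpy as np
np.set_printoptions(precision=4,suppress=True)
def w(px,cal,z):
    px=np.atleast_2d(px).astype(float)
    u=cv2.undistortPoints(px.reshape(-1,1,2),np.array(cal["K"]),np.array(cal["D"])).reshape(-1,2)
    T=np.array(cal["cam_to_world"]); d=np.c_[u,np.ones(len(u))]@T[:3,:3].T; o=T[:3,3]
    return o+d*((z-o[2])/d[:,2])[:,None]
def proj(P,cal):
    T=np.linalg.inv(np.array(cal["cam_to_world"])); 
    return cv2.projectPoints(np.atleast_2d(P).astype(float),cv2.Rodrigues(T[:3,:3])[0],T[:3,3],np.array(cal["K"]),np.array(cal["D"]))[0].reshape(-1,2)
def big(m,k=1):
    n,l,st,_=cv2.connectedComponentsWithStats(m.astype(np.uint8))
    return l==1+np.argmax(st[1:,4])
def rect(m):
    ys,xs=np.nonzero(m); r=cv2.minAreaRect(np.c_[xs,ys].astype(np.float32)); return r,cv2.boxPoints(r)
E
python3 - <<'E'
from rig import arm
from h import *
t=cv2.imread('pics/top0.png'); c=arm.get_calibration("top")
hsv=cv2.cvtColor(t,cv2.COLOR_BGR2HSV).astype(int)
R=np.zeros(t.shape[:2],bool);R[180:275,405:462]=1
H,S,V=hsv[...,0],hsv[...,1],hsv[...,2]
o=R&(S>150)&(V>135)&(H<18)
b=R&(H>100)&(H<130)&(S>150)
print(t[245,435:452].tolist())
for n,m in(("or",o),("bl",b&(V>120))):
    m=big(m);r,bx=rect(m);print(n,m.sum(),r,"\n",w(bx,c,.116),w(r[0],c,.116))
R2=np.zeros(t.shape[:2],bool);R2[195:270,130:150]=1
m=big(R2&(V<45));r,bx=rect(m);print("gap",m.sum(),r,"\n",w(bx,c,.105),w(r[0],c,.105))
# outer cabinet
cr=np.array([[110+68/4,165+50/4],[110+737/4,165+45/4],[110+737/4,165+487/4],[110+50/4,165+487/4]])
print("cab",w(cr,c,.11))
# stand corners
sr=np.array([[360+212/4,170+85/4],[360+337/4,170+68/4],[360+380/4,170+362/4],[360+250/4,170+380/4]])
P=w(sr,c,.058);print("stand",P,P.mean(0))
E
```

```text
[[14, 26, 49], [16, 32, 56], [23, 40, 71], [30, 55, 101], [37, 74, 121], [39, 77, 124], [40, 79, 125], [35, 73, 123], [40, 77, 125], [35, 74, 124], [39, 75, 126], [34, 73, 125], [40, 73, 125], [28, 61, 109], [31, 54, 93], [39, 58, 91], [36, 55, 86]]Traceback (most recent call last):
  File "<stdin>", line 11, in <module>
  File "h.py", line 13, in big
    return l==1+np.argmax(st[1:,4])
                ~~~~~~~~~^^^^^^^^^^
    return _wrapfunc(a, 'argmax', axis=axis, out=out, **kwds)
    return bound(*args, **kwds)
ValueError: attempt to get argmax of an empty sequence
```

```bash
cat > m1.py <<'E'
from rig import arm
from h import *
t=cv2.imread('pics/top0.png'); c=arm.get_calibration("top")
hsv=cv2.cvtColor(t,cv2.COLOR_BGR2HSV).astype(int)
R=np.zeros(t.shape[:2],bool);R[180:275,405:462]=1
H,S,V=hsv[...,0],hsv[...,1],hsv[...,2]
o=R&(S>150)&(V>100)&(H<18)
b=R&(H>100)&(H<130)&(S>150)
for n,m in(("or",o),("bl",b&(V>95))):
    m=big(m);r,bx=rect(m);print(n,m.sum(),r,"\n",w(bx,c,.116),w(r[0],c,.116))
R2=np.zeros(t.shape[:2],bool);R2[195:270,130:150]=1
print(V[230,130:150],V[212,210:225])
m=big(R2&(V<45));r,bx=rect(m);print("gap",m.sum(),r,"\n",w(bx,c,.105),w(r[0],c,.105))
cr=np.array([[110+68/4,165+50/4],[110+737/4,165+45/4],[110+737/4,165+487/4],[110+50/4,165+487/4]])
print("cab",w(cr,c,.11))
sr=np.array([[360+212/4,170+85/4],[360+337/4,170+68/4],[360+380/4,170+362/4],[360+250/4,170+380/4]])
P=w(sr,c,.058);print("stand",P,P.mean(0))
E
python3 m1.py
```

```text
or 171 ((442.8231201171875, 241.5846710205078), (16.00048065185547, 10.666986465454102), 82.87498474121094) 
 [[ 0.5052 -0.3459  0.116 ]
 [ 0.5085 -0.3684  0.116 ]
 [ 0.4744 -0.3721  0.116 ]
 [ 0.4711 -0.3497  0.116 ]] [[ 0.4898 -0.359   0.116 ]]
bl 63 ((435.4385070800781, 196.5076904296875), (12.775577545166016, 7.6901535987854), 82.87498474121094) 
 [[ 0.6003 -0.335   0.116 ]
 [ 0.6027 -0.3513  0.116 ]
 [ 0.5748 -0.3543  0.116 ]
 [ 0.5724 -0.338   0.116 ]] [[ 0.5875 -0.3447  0.116 ]]
[120 119 111 103  92  82  59  41  32  32  33  45  80 111 123 130 125 126
 128 128] [123 120 116 114 105  94  78  62  70 102 120 126 129 126 128]
gap 272 ((138.70355224609375, 231.920166015625), (4.462261199951172, 66.06810760498047), 2.544804573059082) 
 [[0.4284 0.2946 0.105 ]
 [0.5732 0.2984 0.105 ]
 [0.5729 0.2886 0.105 ]
 [0.4282 0.285  0.105 ]] [[0.5    0.2916 0.105 ]]
cab [[ 0.6193  0.3242  0.11  ]
 [ 0.6285 -0.0406  0.11  ]
 [ 0.3882 -0.047   0.11  ]
 [ 0.3805  0.3163  0.11  ]]
stand [[ 0.6138 -0.3062  0.058 ]
 [ 0.6251 -0.3766  0.058 ]
 [ 0.4583 -0.3978  0.058 ]
 [ 0.4469 -0.3261  0.058 ]] [ 0.536  -0.3517  0.058 ]
```

Call:
{"fn": "arm_command", "kwargs": {
  "targets": [
    [[-4.1,-2.2,-0.4],[0,0,0],0],
    [[-4.1,-2.2,-0.4],[0,0,0],0],
    [[-4.1,-2.2,-0.4],[0,0,0],0],
    [[-4.1,-2.2,-0.4],[0,0,0],0],
    [[-4.1,-2.2,-0.4],[0,0,0],0],
    [[-4.1,-2.2,-0.4],[0,0,0],0],
    [[-4.1,-2.2,-0.4],[0,0,0],0],
    [[-4.1,-2.2,-0.4],[0,0,0],0]
  ]
}}

```text
t: 0.95
eef_pos: [0.4299, 0.3524, 0.2467]
eef_rot: [[-0.969, 0.247, -0.0], [0.247, 0.969, -0.0], [0.0, -0.0, -1.0]]
contact_force: [1.7, 0.8, 0.2]
gripper_width: 0.999
```

Call:
{"fn": "arm_command", "kwargs": {
  "targets": [
    [[-4.1,-2.2,0],[0,0,0],0],
    [[-4.1,-2.2,0],[0,0,0],0],
    [[0,0,0],[0,0,-0.138],0],
    [[0,0,0],[0,0,-0.138],0],
    [[0,0,0],[0,0,0],0],
    [[0,0,0],[0,0,0],0]
  ]
}}

```text
t: 1.55
eef_pos: [0.4972, 0.2911, 0.2464]
eef_rot: [[-1.0, -0.022, -0.0], [-0.022, 1.0, -0.0], [0.0, -0.0, -1.0]]
contact_force: [0.1, 0.0, -0.3]
gripper_width: 1.0
```

Run:
```python
from rig import arm
from h import *
s=arm.read_state();c=arm.get_calibration("wrist");im=arm.read_camera("wrist")
cv2.imwrite("pics/w1.png",im[:,:,::-1]); import pickle; pickle.dump(c,open("w1.pkl","wb"))
print(s["t"],s["eef_pos"],s["eef_rot"],s["contact_force"],s["joint_positions"])
```

```text
1.55 [0.4972 0.2911 0.2464] [[-0.9998 -0.0223 -0.0003]
 [-0.0223  0.9998 -0.0002]
 [ 0.0003 -0.0002 -1.    ]] [ 0.115   0.0451 -0.2864] [ 0.527   0.2483  1.7053  0.      1.1884 -1.0661]
```

View pics/w1.png

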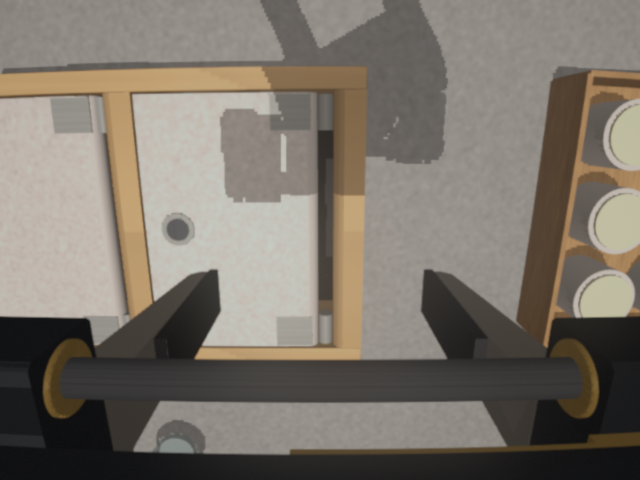

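Run:
```python
from h import *
import pickle
c=pickle.load(open("w1.pkl","rb")); im=cv2.imread("pics/w1.png")
cv2.imwrite("pics/w1c.png",cv2.resize(im[60:360,270:390],None,fx=2.6,fy=2,interpolation=cv2.INTER_CUBIC))
g=cv2.cvtColor(im,cv2.COLOR_BGR2GRAY)
for r in (145,170,200,230,260,290): print(r,g[r,306:345])
print(g[85:150,326]);print(g[285:335,326])
```

```text
145 [131 130 128 127 126 126 124 123 120 116 106  84  56  47  46  46  47  46
  46  45  46  45  45  45  45  46  49  63  80  86  87  89  90  93  96  97
  98 100 105]
170 [131 131 129 128 128 127 126 124 121 117 110  94  65  52  51  50  50  50
  51  56  64  67  67  67  67  66  68  75  84  88  90  90  93  96  98  98
  99 102 109]
200 [193 192 189 184 180 177 174 170 163 154 142 119  79  60  59  58  58  58
  63  71  73  74  73  73  73  73  78  94 112 121 125 128 133 138 142 145
 148 153 165]
230 [192 192 190 186 182 179 176 173 167 158 146 123  86  67  65  64  64  64
  64  67  75  78  78  77  76  77  84 102 116 123 127 131 135 141 145 147
 150 156 165]
260 [195 194 191 188 184 181 178 174 169 161 149 129  90  69  67  67  67  67
  66  66  65  66  65  65  65  66  79 106 118 125 128 133 138 142 145 148
 151 158 161]
290 [193 193 192 188 185 181 178 174 170 162 151 132  95  72  68  67  67  66
  66  65  65  65  65  65  65  66  80 105 120 126 129 134 139 144 146 148
 153 160 162]
[111 110 107  97  81  76  75  77  85  97 103 103 103 104 103 103 103 103
 103 102 103 104 104 104 103 103 103 103 103 103 103 103 103 103 103 104
 104 103 103 103 103 103 103 103  96  68  48  44  45  44  44  44  46  45
  46  46  46  45  45  46  46  45  46  46  47]
[ 65  65  66  66  65  65  65  65  65  65  65  65  65  66  71  81  91  92
  93  92  92  92  91  90  89  89  89  89  89  95 116 141 153 155 155 154
 155 154 154 154 154 154 154 154 153 154 153 153 153 153]
```

View pics/w1c.png

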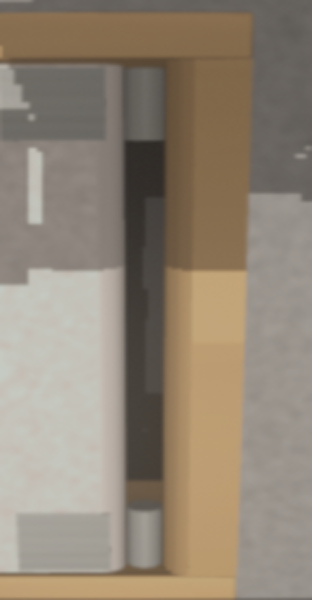

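Run:
```python
from h import *
import pickle
c=pickle.load(open("w1.pkl","rb"))
A=w([[317.5,145],[333.2,145],[318.2,290],[332.8,290]],c,.102);print(A, A[0]-A[1],A[2]-A[3])
m=(A[0]+A[1])/2;n=(A[2]+A[3])/2;print("dir",np.arctan2(*(n-m)[1::-1]),(m+n)/2)
for z in(.095,.102,.11):print(z,w([[326,130],[326,315]],c,z))
# frame outer edge, top
print(w([[366,100],[361,330]],c,.11))
```

```text
[[0.4367 0.287  0.102 ]
 [0.4364 0.299  0.102 ]
 [0.5552 0.2901 0.102 ]
 [0.555  0.3023 0.102 ]] [ 0.0003 -0.012   0.    ] [ 0.0003 -0.0122  0.    ]
dir 0.02721221206497726 [0.4958 0.2946 0.102 ]
0.095 [[0.4253 0.2933 0.095 ]
 [0.5813 0.2974 0.095 ]]
0.102 [[0.4253 0.2932 0.102 ]
 [0.5779 0.2972 0.102 ]]
0.11 [[0.4254 0.2931 0.11  ]
 [0.5741 0.297  0.11  ]]
[[0.4033 0.3217 0.11  ]
 [0.5872 0.3268 0.11  ]]
```

Call:
{"fn": "arm_command", "kwargs": {
  "targets": [
    [[0.16,-4.64,0],[0,0,0],0],
    [[0.16,-4.64,0],[0,0,0],0],
    [[0.16,-4.64,0],[0,0,0],0],
    [[0.16,-4.64,0],[0,0,0],0],
    [[0.16,-4.64,0],[0,0,0],0],
    [[0.16,-4.64,0],[0,0,0],0],
    [[0.16,-4.64,0],[0,0,0],0],
    [[0.16,-4.64,0],[0,0,0],0]
  ]
}}

```text
t: 2.4
eef_pos: [0.494, -0.0817, 0.2469]
eef_rot: [[-1.0, -0.024, 0.001], [-0.024, 1.0, -0.0], [-0.001, -0.0, -1.0]]
contact_force: [0.5, 0.0, -0.8]
gripper_width: 0.999
```

Call:
{"fn": "arm_command", "kwargs": {
  "targets": [
    [[0.16,-4.64,0],[0,0,0],0],
    [[0.16,-4.64,0],[0,0,0],0],
    [[0.16,-4.64,0],[0,0,0],0],
    [[0.16,-4.64,0],[0,0,0],0],
    [[0.16,-4.64,0],[0,0,0],0],
    [[0.16,-4.64,0],[0,0,-0.1],0],
    [[0,0,0],[0,0,0],0],
    [[0,0,0],[0,0,0],0]
  ]
}}

```text
t: 3.2
eef_pos: [0.4918, -0.3592, 0.2462]
eef_rot: [[-0.993, -0.122, -0.0], [-0.122, 0.993, 0.001], [0.0, 0.001, -1.0]]
contact_force: [0.9, 1.0, -0.3]
gripper_width: 0.999
```

Run:
```python
from rig import arm
from h import *
s=arm.read_state();c=arm.get_calibration("wrist");im=arm.read_camera("wrist")
cv2.imwrite("pics/w2.png",im[:,:,::-1]); import pickle; pickle.dump(c,open("w2.pkl","wb"))
print(s["t"],s["eef_pos"],s["eef_rot"],s["contact_force"],s["joint_positions"])
```

```text
3.2 [ 0.4918 -0.3592  0.2462] [[-0.9926 -0.1217 -0.0005]
 [-0.1217  0.9926  0.0007]
 [ 0.0004  0.0007 -1.    ]] [ 0.941   0.9766 -0.2855] [-0.6334  0.3009  1.6347  0.0003  1.2068 -2.3264]
```

View pics/w2.png

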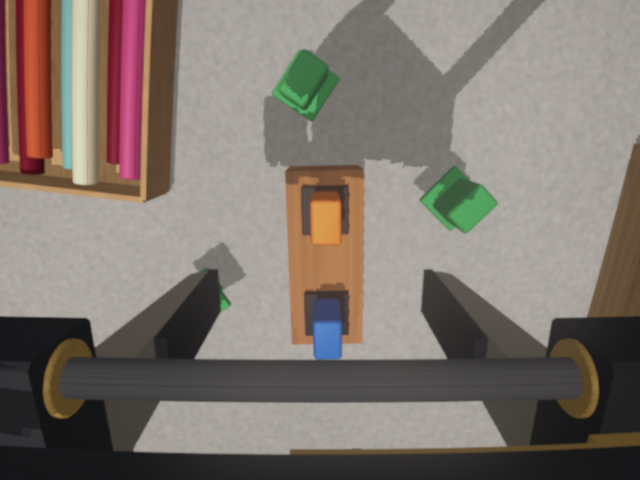

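Run:
```python
from h import *
import pickle
c=pickle.load(open("w2.pkl","rb")); im=cv2.imread("pics/w2.png")
cv2.imwrite("pics/w2c.png",cv2.resize(im[160:360,270:380],None,fx=3,fy=3,interpolation=cv2.INTER_CUBIC))
hsv=cv2.cvtColor(im,cv2.COLOR_BGR2HSV).astype(int);H,S,V=hsv[...,0],hsv[...,1],hsv[...,2]
R=np.zeros(V.shape,bool);R[180:255,300:355]=1
print(im[185:252:2,326].tolist()); print(im[228,304:350].tolist())
m=big(R&(H<18)&(S>170)&(V>215));r,bx=rect(m);print(m.sum(),r,bx);P=w(bx,c,.116);print(P,P.mean(0))
m=big(R&(H<18)&(S>170)&(V>160));r,bx=rect(m);print(m.sum(),r,bx)
# stand corners
```

```text
[[49, 66, 93], [44, 50, 63], [44, 51, 65], [44, 64, 100], [43, 73, 124], [43, 73, 124], [43, 73, 125], [46, 83, 143], [57, 117, 194], [74, 145, 213], [79, 154, 215], [80, 154, 215], [80, 153, 215], [80, 154, 215], [79, 154, 215], [79, 154, 215], [79, 154, 215], [79, 154, 215], [79, 153, 215], [79, 153, 215], [79, 152, 215], [77, 152, 215], [77, 152, 215], [77, 152, 215], [77, 151, 215], [76, 150, 215], [75, 149, 215], [75, 149, 215], [75, 148, 215], [67, 135, 209], [72, 120, 181], [82, 125, 179], [83, 126, 179], [83, 126, 179]]
[[73, 79, 91], [74, 80, 92], [73, 79, 91], [73, 80, 92], [72, 79, 92], [70, 79, 100], [61, 88, 138], [58, 111, 185], [65, 130, 207], [73, 144, 213], [80, 153, 215], [81, 155, 215], [81, 155, 215], [81, 155, 215], [81, 155, 215], [80, 154, 215], [80, 154, 215], [80, 154, 215], [80, 154, 215], [80, 154, 215], [78, 153, 215], [78, 152, 215], [78, 152, 215], [77, 151, 215], [77, 151, 215], [76, 150, 215], [76, 150, 215], [76, 149, 215], [74, 149, 215], [74, 148, 215], [74, 148, 215], [73, 147, 215], [73, 147, 215], [72, 144, 215], [66, 136, 211], [60, 123, 201], [55, 107, 180], [58, 85, 135], [65, 75, 97], [69, 74, 90], [69, 75, 90], [69, 74, 89], [67, 73, 87], [63, 71, 87], [60, 78, 107], [71, 105, 151]]Traceback (most recent call last):
  File "<stdin>", line 8, in <module>
  File "h.py", line 13, in big
    return l==1+np.argmax(st[1:,4])
                ~~~~~~~~~^^^^^^^^^^
    return _wrapfunc(a, 'argmax', axis=axis, out=out, **kwds)
    return bound(*args, **kwds)
ValueError: attempt to get argmax of an empty sequence
```

View pics/w2c.png

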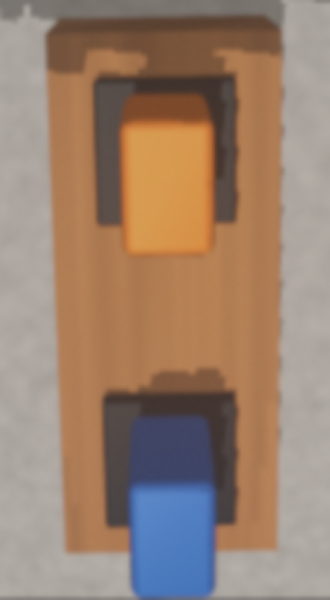

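Run:
```python
from h import *
import pickle
c=pickle.load(open("w2.pkl","rb")); im=cv2.imread("pics/w2.png")
hsv=cv2.cvtColor(im,cv2.COLOR_BGR2HSV).astype(int);H,S,V=hsv[...,0],hsv[...,1],hsv[...,2]
R=np.zeros(V.shape,bool);R[180:255,300:355]=1
m=big(R&(H<18)&(S>155)&(V>180));r,bx=rect(m);print(m.sum(),r);P=w(bx,c,.116);print(P,P.mean(0))
k=np.r_[330:334]
b=270+np.array([[96,79],[235,76],[236,220],[97,224]])/3.-[0,110]
P=w(b,c,.066);print("collar",P,P.mean(0))
b=270+np.array([[48,32],[281,32],[276,549],[66,552]])/3.-[0,110]
P=w(b,c,.058);print("stand",P,P.mean(0))
```

```text
1282 ((325.5, 222.5), (43.0, 29.0), 90.0)
[[ 0.4732 -0.3689  0.116 ]
 [ 0.4705 -0.3472  0.116 ]
 [ 0.5038 -0.3427  0.116 ]
 [ 0.5066 -0.365   0.116 ]] [ 0.4885 -0.356   0.116 ]
collar [[ 0.4697 -0.3784  0.066 ]
 [ 0.4638 -0.3384  0.066 ]
 [ 0.5065 -0.3321  0.066 ]
 [ 0.5129 -0.3733  0.066 ]] [ 0.4882 -0.3555  0.066 ]
stand [[ 0.4586 -0.3943  0.058 ]
 [ 0.4502 -0.3261  0.058 ]
 [ 0.6178 -0.3024  0.058 ]
 [ 0.6273 -0.3711  0.058 ]] [ 0.5385 -0.3485  0.058 ]
```

Call:
{"fn": "arm_command", "kwargs": {
  "targets": [
    [[0.3,0.33,0],[0,0,-0.012],0],
    [[0,0,3.2],[0,0,0],0],
    [[0,0,3.2],[0,0,0],0],
    [[0,0,3.2],[0,0,0],0],
    [[0,0,3.2],[0,0,0],0],
    [[0,0,2.2],[0,0,0],0],
    [[0,0,2.0],[0,0,0],0],
    [[0,0,0],[0,0,0],0]
  ]
}}

```text
t: 4.05
eef_pos: [0.4872, -0.3533, 0.0744]
eef_rot: [[-0.99, -0.139, -0.004], [-0.139, 0.99, 0.003], [0.003, 0.003, -1.0]]
contact_force: [0.1, -0.3, 0.4]
gripper_width: 0.997
```

Run:
```python
from rig import arm
from h import *
s=arm.read_state();im=arm.read_camera("wrist")
cv2.imwrite("pics/w3.png",im[:,:,::-1])
print(s["t"],s["eef_pos"],s["contact_force"])
```

```text
4.05 [ 0.4872 -0.3533  0.0744] [ 0.0801 -0.2983  0.3921]
```

View pics/w3.png

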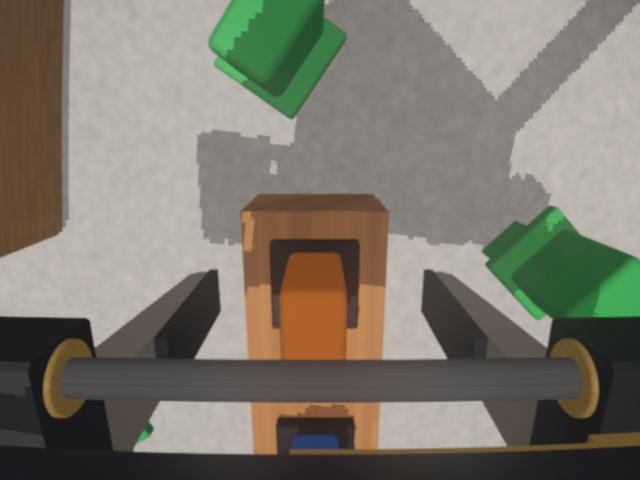

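Call:
{"fn": "arm_command", "kwargs": {
  "targets": [
    [[-0.1,-0.25,0],[0,0,0],0],
    [[0,0,0],[0,0,0],0],
    [[0,0,0],[0,0,0],0]
  ]
}}

```text
t: 4.4
eef_pos: [0.4906, -0.3587, 0.0778]
eef_rot: [[-0.99, -0.138, 0.002], [-0.138, 0.99, -0.001], [-0.001, -0.001, -1.0]]
contact_force: [0.5, 0.1, -0.0]
gripper_width: 0.999
```

Call:
{"fn": "arm_command", "kwargs": {
  "targets": [
    [[0.15,0.22,0.2],[0,0,0],0],
    [[0,0,0],[0,0,0],0],
    [[0,0,0],[0,0,0],0],
    [[0,0,0],[0,0,0],0],
    [[0,0,0],[0,0,0],0]
  ]
}}

```text
t: 4.9
eef_pos: [0.4882, -0.3564, 0.0746]
eef_rot: [[-0.99, -0.138, 0.0], [-0.138, 0.99, 0.0], [-0.0, 0.0, -1.0]]
contact_force: [-0.8, 0.1, -0.5]
gripper_width: 0.997
```

Run:
```python
from rig import arm
from h import *
s=arm.read_state();im=arm.read_camera("wrist")
cv2.imwrite("pics/w4.png",im[180:370,180:460,::-1])
print(s["t"],s["eef_pos"],s["contact_force"])
```

```text
4.9 [ 0.4882 -0.3564  0.0746] [-0.8283  0.1077 -0.488 ]
```

View pics/w4.png

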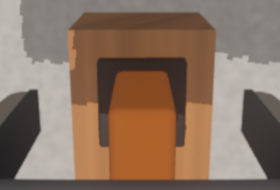

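Call:
{"fn": "arm_command", "kwargs": {
  "targets": [
    [[0,0,0],[0,0,0],1],
    [[0,0,0],[0,0,0],1],
    [[0,0,0],[0,0,0],1],
    [[0,0,0],[0,0,0],1],
    [[0,0,0],[0,0,0],1],
    [[0,0,0],[0,0,0],1],
    [[0,0,0],[0,0,0],1],
    [[0,0,0],[0,0,0],1]
  ],
  "squeeze": 30
}}

```text
t: 5.75
eef_pos: [0.4882, -0.3564, 0.0746]
eef_rot: [[-0.99, -0.138, -0.0], [-0.138, 0.99, -0.0], [0.0, -0.0, -1.0]]
contact_force: [-0.5, 0.2, 0.1]
gripper_width: 0.327
```

Call:
{"fn": "arm_command", "kwargs": {
  "targets": [
    [[0,0,0],[0,0,0],1],
    [[0,0,0],[0,0,0],1],
    [[0,0,0],[0,0,0],1]
  ]
}}

```text
t: 6.05
eef_pos: [0.4882, -0.3563, 0.0746]
eef_rot: [[-0.99, -0.138, -0.0], [-0.138, 0.99, 0.0], [0.0, 0.0, -1.0]]
contact_force: [-0.7, 1.2, -0.8]
gripper_width: 0.254
```

Call:
{"fn": "arm_command", "kwargs": {
  "targets": [
    [[0,0,-1],[0,0,0],1],
    [[0,0,-2],[0,0,0],1],
    [[0,0,-3],[0,0,0],1],
    [[0,0,-3],[0,0,0],1],
    [[0,0,-3],[0,0,0],1],
    [[0,0,-3],[0,0,0],1],
    [[0,0,-1],[0,0,0],1],
    [[0,0,0],[0,0,0],1]
  ]
}}

```text
t: 6.85
eef_pos: [0.4888, -0.3568, 0.2362]
eef_rot: [[-0.99, -0.138, 0.003], [-0.138, 0.99, -0.002], [-0.002, -0.002, -1.0]]
contact_force: [-0.1, -0.5, -2.0]
gripper_width: 0.26
```

Run:
```python
from rig import arm
from h import *
s=arm.read_state()
for n in("wrist","scene"):
    im=arm.read_camera(n);cv2.imwrite(f"pics/{n}5.png",im[:,:,::-1])
print(s["t"],s["eef_pos"],s["eef_rot"],s["contact_force"],s["gripper_width"])
```

```text
6.85 [ 0.4888 -0.3568  0.2362] [[-0.9905 -0.1378  0.0025]
 [-0.1378  0.9905 -0.0019]
 [-0.0022 -0.0022 -1.    ]] [-0.0699 -0.51   -2.011 ] 0.2599440620306264
```

View pics/wrist5.png

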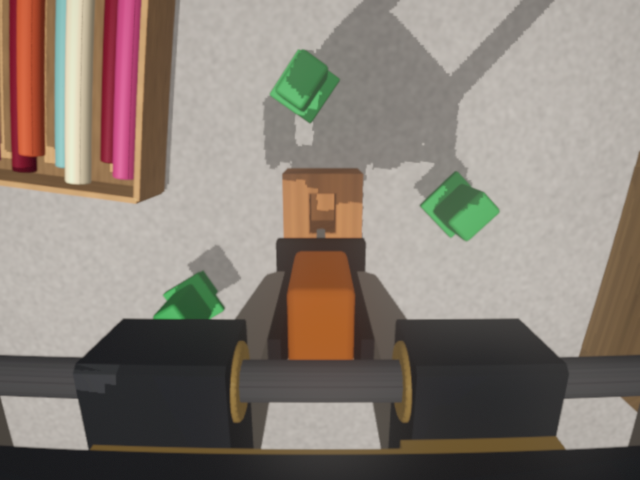

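View pics/scene5.png

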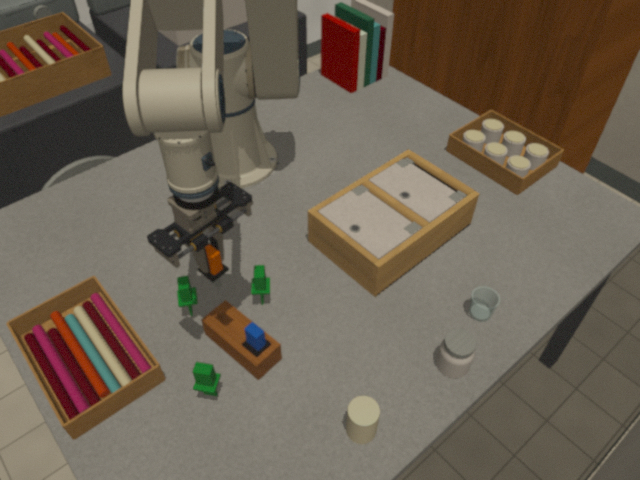

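Call:
{"fn": "arm_command", "kwargs": {
  "targets": [
    [[0,0,0],[0,0,0.111],1],
    [[-0.2,3,0],[0,0,0],1],
    [[-0.21,4.6,0],[0,0,0],1],
    [[-0.21,4.6,0],[0,0,0],1],
    [[-0.21,4.6,0],[0,0,0],1],
    [[-0.21,4.6,0],[0,0,0],1],
    [[-0.21,4.6,0],[0,0,0],1],
    [[-0.21,4.6,0],[0,0,0],1]
  ]
}}

```text
t: 7.75
eef_pos: [0.4931, -0.0482, 0.2328]
eef_rot: [[-1.0, -0.027, -0.003], [-0.027, 1.0, 0.0], [0.003, 0.0, -1.0]]
contact_force: [1.1, 0.5, -1.1]
gripper_width: 0.26
```

Call:
{"fn": "arm_command", "kwargs": {
  "targets": [
    [[-0.21,4.6,0],[0,0,0],1],
    [[-0.21,4.6,0],[0,0,0],1],
    [[-0.21,4.6,0],[0,0,0],1],
    [[-0.21,4.6,0],[0,0,0],1],
    [[-0.21,4.6,0],[0,0,0],1],
    [[-0.21,4.6,0],[0,0,0],1],
    [[-0.2,4,0],[0,0,0],1],
    [[-0.21,3,0],[0,0,0],1]
  ]
}}

```text
t: 8.55
eef_pos: [0.5005, 0.2983, 0.2324]
eef_rot: [[-1.0, -0.029, -0.003], [-0.029, 1.0, -0.001], [0.003, -0.001, -1.0]]
contact_force: [0.8, 0.3, -0.5]
gripper_width: 0.259
```

Call:
{"fn": "arm_command", "kwargs": {
  "targets": [
    [[0,0,0],[0,0,0],1],
    [[0,0,0],[0,0,0],1],
    [[0,0,0],[0,0,0],1],
    [[0,0,0],[0,0,0],1]
  ]
}}

```text
t: 8.95
eef_pos: [0.5016, 0.295, 0.2341]
eef_rot: [[-1.0, -0.026, -0.001], [-0.026, 1.0, -0.001], [0.001, -0.001, -1.0]]
contact_force: [-0.2, -0.1, -0.5]
gripper_width: 0.26
```

Run:
```python
from rig import arm
from h import *
s=arm.read_state();c=arm.get_calibration("wrist")
im=arm.read_camera("wrist");cv2.imwrite("pics/w6.png",im[:,:,::-1])
print(s["t"],s["eef_pos"],s["eef_rot"],s["contact_force"],s["gripper_width"])
p=s["eef_pos"]
print(proj([[.501,.295,.102],p+[0,0,-.066],p+[0,0,-.016]],c))
import pickle;pickle.dump(c,open("w6.pkl","wb"))
```

```text
8.95 [0.5016 0.295  0.2341] [[-0.9997 -0.026  -0.0007]
 [-0.026   0.9997 -0.0007]
 [ 0.0008 -0.0007 -1.    ]] [-0.185  -0.1247 -0.5354] 0.2598830679820483
[[321.1843 225.0691]
 [321.1068 250.0019]
 [321.1128 278.6422]]
```

View pics/w6.png

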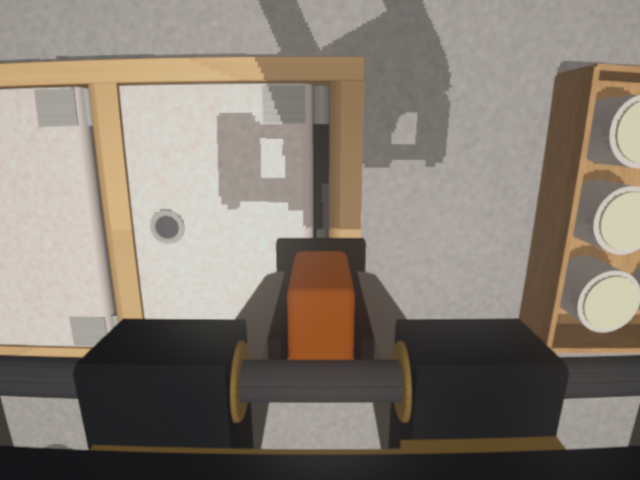

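Call:
{"fn": "arm_command", "kwargs": {
  "targets": [
    [[0,0,2],[0,0,0],1],
    [[0,0,2],[0,0,0],1],
    [[0,0,1],[0,0,0],1],
    [[0,0,0],[0,0,0],1],
    [[0,0,0],[0,0,0],1],
    [[0,0,0],[0,0,0],1]
  ]
}}

```text
t: 9.6
eef_pos: [0.5024, 0.2965, 0.1856]
eef_rot: [[-1.0, -0.027, 0.001], [-0.027, 1.0, 0.001], [-0.001, 0.001, -1.0]]
contact_force: [0.3, -0.2, -1.6]
gripper_width: 0.256
```

Run:
```python
from rig import arm
from h import *
s=arm.read_state();c=arm.get_calibration("wrist")
im=arm.read_camera("wrist");cv2.imwrite("pics/w7.png",im[:,:,::-1])
im=arm.read_camera("scene");cv2.imwrite("pics/s7.png",cv2.resize(im[60:260,330:530,::-1],None,fx=3,fy=3))
print(s["t"],s["eef_pos"],s["contact_force"])
```

```text
9.6 [0.5024 0.2965 0.1856] [ 0.2713 -0.1969 -1.603 ]
```

View pics/w7.png

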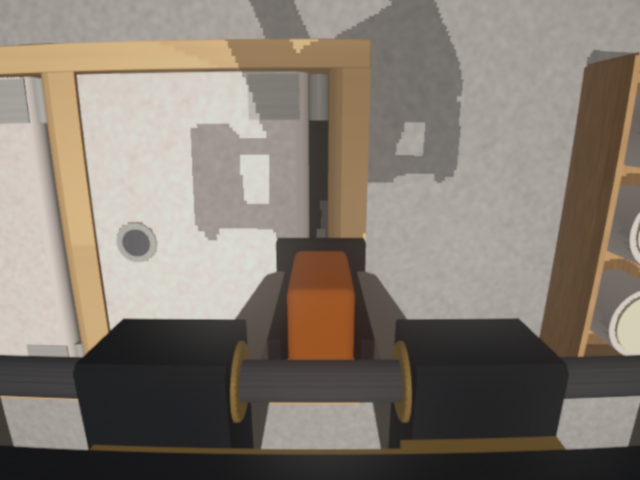

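View pics/s7.png

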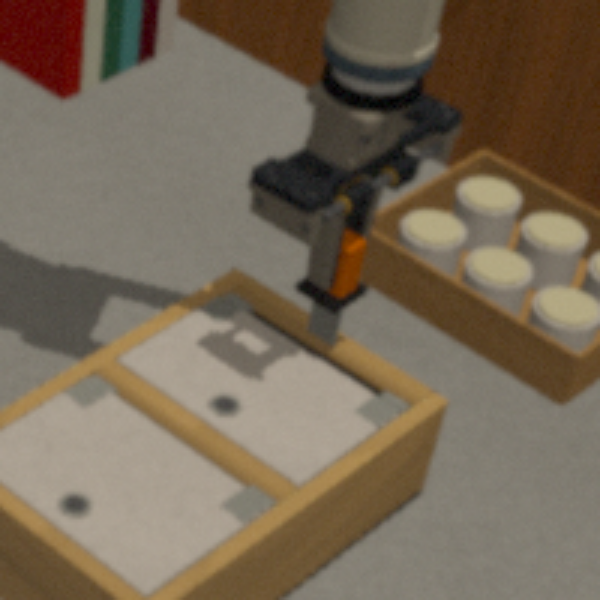

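Call:
{"fn": "arm_command", "kwargs": {
  "targets": [
    [[0,-0.15,0.3],[0,0,0],1],
    [[0,0,0.6],[0,0,0],1],
    [[0,0,0.6],[0,0,0],1],
    [[0,0,0.6],[0,0,0],1],
    [[0,0,0],[0,0,0],1],
    [[0,0,0],[0,0,0],1]
  ]
}}

```text
t: 10.3
eef_pos: [0.5016, 0.2947, 0.1633]
eef_rot: [[-1.0, -0.027, -0.001], [-0.027, 1.0, -0.0], [0.001, -0.0, -1.0]]
contact_force: [-0.1, 0.8, -1.9]
gripper_width: 0.264
```

Call:
{"fn": "arm_command", "kwargs": {
  "targets": [
    [[0,0,0.7],[0,0,0],1],
    [[0,0,0.7],[0,0,0],1],
    [[0,0,0.7],[0,0,0],1],
    [[0,0,0.7],[0,0,0],1],
    [[0,0,0.5],[0,0,0],1],
    [[0,0,0],[0,0,0],1],
    [[0,0,0],[0,0,0],1]
  ]
}}

```text
t: 11.0
eef_pos: [0.5018, 0.2948, 0.1305]
eef_rot: [[-1.0, -0.027, -0.0], [-0.027, 1.0, -0.0], [0.0, -0.0, -1.0]]
contact_force: [0.0, 0.6, -1.7]
gripper_width: 0.259
```

Nearly seated; now the last millimetres until the collar makes contact.

Call:
{"fn": "arm_command", "kwargs": {
  "targets": [
    [[0,0,0.2],[0,0,0],1],
    [[0,0,0.1],[0,0,0],1],
    [[0,0,0.1],[0,0,0],1],
    [[0,0,0],[0,0,0],1],
    [[0,0,0],[0,0,0],1]
  ]
}}

```text
t: 11.5
eef_pos: [0.5018, 0.2948, 0.1266]
eef_rot: [[-1.0, -0.027, 0.0], [-0.027, 1.0, 0.0], [-0.0, 0.0, -1.0]]
contact_force: [-0.1, 0.1, -0.7]
gripper_width: 0.258
```

Run:
```python
from rig import arm
from h import *
s=arm.read_state()
im=arm.read_camera("scene");cv2.imwrite("pics/s8.png",cv2.resize(im[60:260,330:530,::-1],None,fx=3,fy=3))
print(s["t"],s["eef_pos"],s["contact_force"],s["moment"])
```

```text
11.5 [0.5018 0.2948 0.1266] [-0.0623  0.1288 -0.7342] [0.0014 0.0728 0.0315]
```

View pics/s8.png

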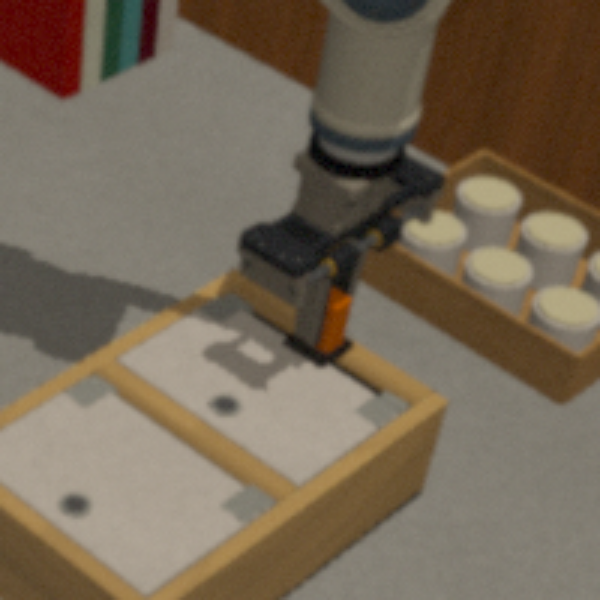

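Call:
{"fn": "arm_command", "kwargs": {
  "targets": [
    [[0,0,0.05],[0,0,0],1],
    [[0,0,0.05],[0,0,0],1],
    [[0,0,0],[0,0,0],1],
    [[0,0,0],[0,0,0],1]
  ]
}}

```text
t: 11.95
eef_pos: [0.5019, 0.2948, 0.1266]
eef_rot: [[-1.0, -0.027, 0.0], [-0.027, 1.0, 0.0], [-0.0, 0.0, -1.0]]
contact_force: [-2.9, -1.7, 7.6]
gripper_width: 0.261
```

Call:
{"fn": "arm_command", "kwargs": {
  "targets": [
    [[0,0,-0.08],[0,0,0],1],
    [[0,0,0],[0,0,0],0.7],
    [[0,0,0],[0,0,0],0.5],
    [[0,0,0],[0,0,0],0.2],
    [[0,0,0],[0,0,0],0],
    [[0,0,0],[0,0,0],0],
    [[0,0,0],[0,0,0],0],
    [[0,0,0],[0,0,0],0]
  ]
}}

```text
t: 12.75
eef_pos: [0.5018, 0.2948, 0.1263]
eef_rot: [[-1.0, -0.027, -0.0], [-0.027, 1.0, 0.0], [0.0, 0.0, -1.0]]
contact_force: [-0.2, -0.9, 0.1]
gripper_width: 0.799
```

Call:
{"fn": "arm_command", "kwargs": {
  "targets": [
    [[0,0,0],[0,0,0],0],
    [[0,0,0],[0,0,0],0],
    [[0,0,0],[0,0,0],0],
    [[0,0,0],[0,0,0],0]
  ]
}}

```text
t: 13.15
eef_pos: [0.5018, 0.2947, 0.1264]
eef_rot: [[-1.0, -0.027, -0.0], [-0.027, 1.0, -0.0], [0.0, -0.0, -1.0]]
contact_force: [-0.8, -1.0, 0.7]
gripper_width: 1.0
```

Run:
```python
from rig import arm
from h import *
s=arm.read_state()
im=arm.read_camera("wrist");cv2.imwrite("pics/w9.png",im[:,:,::-1])
print(s["t"],s["eef_pos"],s["contact_force"],s["gripper_width"])
```

```text
13.15 [0.5018 0.2947 0.1264] [-0.7842 -1.0163  0.6577] 1.0001184791992992
```

View pics/w9.png

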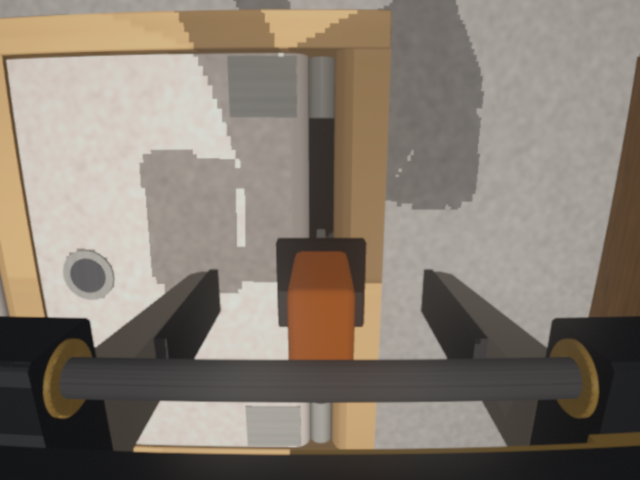

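The fingers are clear and the feeler stands in the gap. Next I retreat straight up.

Call:
{"fn": "arm_command", "kwargs": {
  "targets": [
    [[0,0,-1],[0,0,0],0],
    [[0,0,-2],[0,0,0],0],
    [[0,0,-3],[0,0,0],0],
    [[0,0,-3],[0,0,0],0],
    [[0,0,-3],[0,0,0],0],
    [[0,0,-1],[0,0,0],0],
    [[0,0,0],[0,0,0],0],
    [[0,0,0],[0,0,0],0]
  ]
}}

```text
t: 14.0
eef_pos: [0.5013, 0.2945, 0.2554]
eef_rot: [[-1.0, -0.027, -0.001], [-0.027, 1.0, -0.001], [0.001, -0.001, -1.0]]
contact_force: [0.3, 0.1, -0.5]
gripper_width: 1.002
```

Run:
```python
from rig import arm
from h import *
s=arm.read_state();c=arm.get_calibration("wrist")
im=arm.read_camera("wrist");cv2.imwrite("pics/w10.png",im[:,:,::-1])
im=arm.read_camera("scene");cv2.imwrite("pics/s10.png",im[:,:,::-1]);cv2.imwrite("pics/s10c.png",cv2.resize(im[60:260,330:530,::-1],None,fx=3,fy=3))
print(s["t"],s["eef_pos"],s["contact_force"],s["gripper_width"])
```

```text
14.0 [0.5013 0.2945 0.2554] [ 0.2963  0.075  -0.5172] 1.0021162130296215
```

View pics/w10.png

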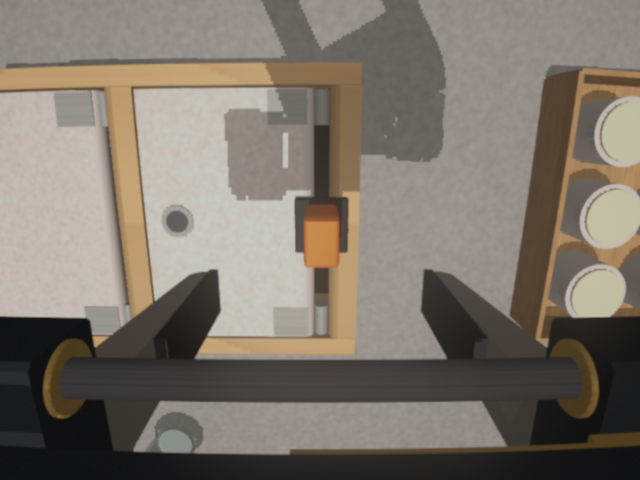

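View pics/s10c.png

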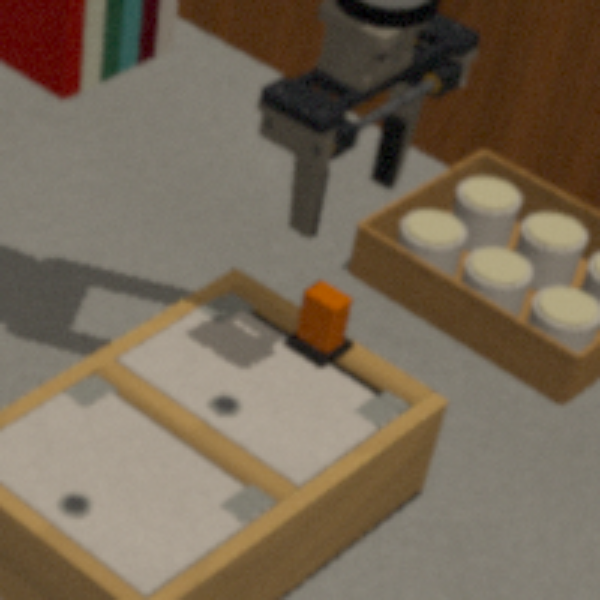

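View pics/s10.png

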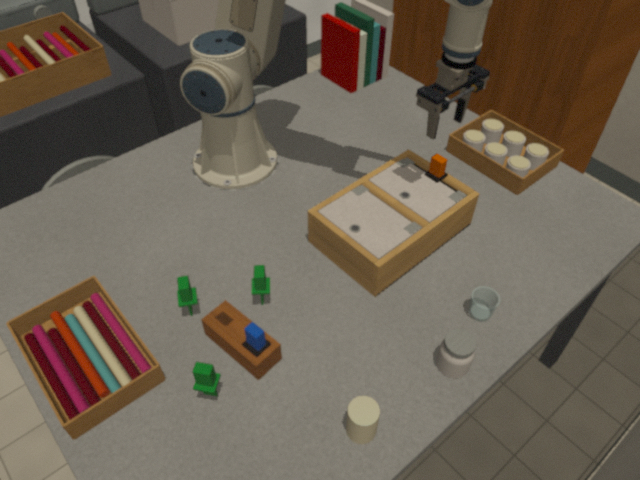

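```bash
python3 -c "
from rig import arm
print(arm.finish_job())"
```

```text
the job is handed in; nothing more can be done
None
```

The orange-handled thin feeler is standing upright in the wide hinge gap, the one on the door at larger y. Its collar rests on the cabinet, and I handed the job in at about 14 s.

- **Gap choice:** from the wrist view, the dark slot measured 12.0–12.2 mm wide and about 152 mm between the hinge barrels. That matches the good gap; the other gap was clearly narrower in the pictures.
- **Handling:** I gripped the handle at 30 N, lifted the feeler straight out and held it all the way down. Insertion met almost no force until the collar touched, when the reading rose to 7.6 N. The tool stopped at z = 0.1266 m, the height expected with the collar seated on the 110 mm top. I then eased off, opened fully and retreated straight up.
- **Last checks:** the wrist and scene pictures show the feeler upright with its collar flat across the gap. The blue feeler is still in the stand, the green look-alikes are untouched, and the gripper is clear by more than 8 cm.
- **Disagreements:** the top camera put the feeler and the gap about 3 mm away from the wrist camera's positions, and I used the wrist values. Just before the grasp I corrected from a reading taken while the arm was still settling, then re-centred before closing the fingers.

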